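# Roll the brass bar blank onto the red line

## Robot

A 6-joint arm with a two-finger parallel gripper is mounted at the origin on the work surface. World frame = base frame: x ahead of the robot, y to its left, z up, the work surface at z = 0. Lengths are in m, angles in rad, forces in N, time in s.
With the tool pointing down it reaches from about 0.325 to 0.85 m from the base axis. Payload 4.4 kg.
Tool frame: the origin (TCP) lies at the very end of the fingers, on their centre line; the grasp point (between the pads) lies 19 mm behind it; z points along the fingers, y is the line along which they close (so a half turn about z gives the same grasp; the last joint's range is limited). The gripper opens to 94 mm and grips with 3 to 60 N. Pads are 16 mm wide; open, the fingers measure 119 mm over their backs; the gripper's body (75 mm by 177 mm) begins 78 mm behind the grasp point.
Start: joints at [1.032, 0.207, 1.542, -0, 1.393, -0.15], TCP at [0.217, 0.532, 0.205] pointing down, gripper open.
Joint ranges: [-2.73, 2.73], [-0.86, 2.22], [0.23, 2.46], [-1.11, 4.25], [0.08, 2.63], [-2.82, 2.82]. Speed limits (rad/s): [2.79, 2.79, 3.14, 3.14, 3.14, 3.14].

## Interface

Orientations are given as [roll, pitch, yaw] about the fixed x, y, z axes, in that order (R = Rz(yaw) Ry(pitch) Rx(roll)).
In Python, from plant import ctrl, camera, ticket, trace gives the robot as it stands.
- The arm moves only by the shell command python3 -m crank 'ROWS'. ROWS is JSON, a list of rows, each an object of numbers: "x", "y", "z": the shift along the tool's x, y, z in units of 40 mm (1.0 is 40 mm); "spin": the turn about the tool's z in rad; "gripper": the finger opening in mm, from 0 to 94. In form: [{"x": .., "y": .., "z": .., "spin": .., "gripper": ..}, ...]. A call has 1 to 10 rows; each row shifts and turns the commanded pose from where the row before left it, along the tool's axes as they then stand; what a row does not reach is not made up. A row lasts 1/10 s, in which the tool goes at most 50 mm and 8.59 degrees, less where a joint would pass 70% of its speed; a pose out of reach is approached as far as the arm can. A call is refused whole if a number of a shift passes 1 or a number of a turn 0.15, either way. A call with a gripper value outside its range is refused whole. The fingers move at their own pace and stop on an object; the grip force is fixed at half the most. Time passes only in rows, so rows that do not move let the fingers close. It gives the time, the measured TCP pose, the force, the opening and the grip force at its end, in the units of the state.
- ctrl.get_state(): the state, without advancing time (a new reading comes with each control period).
- camera(name): name is "scene" or "side" or "wrist"; returns a dict with "image" (480x640x3 uint8, red, green, blue), "z_map" (480x640 float32, m along the optical axis (not along the pixel's ray), 0 where there is no reading), "fx", "fy", "cx", "cy" (pixels), "eye" and "orientation" of the camera in the world; the wrist camera has in their place "mount" (4x4, takes a point from camera to tool coordinates, whose origin is the TCP and whose axes are the flange's). Camera axes: x right, y down, z forward; pixel columns grow to the right and rows downward; lengths in m; the calibration is good to about 2 mm. The wrist camera is an equidistant fisheye: a pixel r from the principal point sees the ray r / f radians off the axis. A picture is of the moment at which its call begins: read the wrist's pose just before it.
- ticket.sign_off(): hands the job in; it is judged then, once.
Trained networks look in a picture, given as the dict that the camera call returned (one of the last four; its "shot" number tells which), for a name from the list of things; names that differ only in an ending like _2 or _b are one class to them, and where a whole thing is asked for, a point or a joint stands for the part that bears it (a point fixed in the world has none). Each returns a list of dicts, best first, with "p" (0 to 1); they miss things now and then, are a little off and sometimes report something else, mostly with a low value. They report only what shows in the picture. A call takes as long as a camera call. They do not tell look-alikes from the thing itself.
- trace(picture, label): "pixels" (480x640 bool, what is visible of it) and "extent" ([left, top, right, bottom] in pixels, round what is visible of it).
The state is a dict: "clock": time; "joint_positions": joint angles; "qvel": joint speeds; "joint_torque": joint torques, N m; "ee_pos": TCP position; "tcp_rot": TCP orientation; "ft_force": force on the tool from outside, world axes, zero at the start; "ft_torque": the same for the moment, N m; "width": finger opening in m; "grasp_force": force on a finger pad.
Only numpy, scipy, OpenCV 4.12 (cv2) and the standard library are available. Lean on these libraries where they do the work, as an engineer would, in place of code of your own. Each camera call takes 0.05 s, during which the arm holds its last target. There are 200 camera calls.

## Task

On the watchmaker's green rolling board, roll the brass bar blank along by pushing it with the fingertips until it lies at rest centred on the red line and parallel to it. It must roll on the board, not be lifted, stood up or carried. Leave the steel blank and everything else where they are, and finish clear of everything.

Things in the scene. Friction and masses are not known exactly. Their poses are not given: they have to be found in the camera images.
- brass_rod: Brass (yellow) bar blank to roll: cylinder, diameter 26 mm, length 120 mm, 0.5 kg, dark ring 15 mm from each end. Origin at its centre, 13 mm above the board; x is its axis, y and z turn as it rolls. Lies 80 to 175 mm to one side of the line, nearly parallel. Fingertips lowered to its mid-height roll it ahead (friction 0.35), higher ones may ride over it; after a slow push it stops within 10 mm.
- steel_rod: The steel (silver-grey) bar blank, same size and marks as the brass one, on the other side of the line. Leave it alone. Origin at its centre, x along its axis.
- line_mid (a point): Middle of the red line, a flat stripe 180 mm long and 12 mm wide printed on the board. The point lies on the board's top face; x runs along the line, y across it (the way to roll, plus or minus), z up. Flat, cannot be felt, does not move during the job.
- board: The fixed green rolling board, 200 mm (x) by 420 mm (y), 4 mm thick, flat without a rim, on the table. Origin at the centre of its underside; its top is 4 mm above the origin; its x is parallel to the line.
- loupe: Black eye loupe standing beyond the board, 42 mm wide, 40 mm high; origin at the centre of its underside. Bystander.
- jar: Green glass jar with a steel lid, 68 mm wide, 70 mm high, beyond the board; origin at the centre of its underside. Bystander.
- dish: Small blue open dish, 56 mm wide, 22 mm high, beyond the board; origin at the centre of its underside. Bystander.
- screwdriver: Red-handled screwdriver, 150 mm long, lying on the table to the left of the board, about along its own x; origin on the table under it. Bystander.
- brush: Wooden-handled brush, 160 mm long, lying on the table to the right of the board, about along its own x; origin on the table under it. Bystander.
- oil_cup: Small brass oil cup, 36 mm wide, 38 mm high, right of the robot's front; origin at the centre of its underside. Bystander.
- stone: Brown sharpening stone, 100 x 30 x 18 mm, lying left of the robot's front; origin at the centre of its underside. Bystander.
Not all that is in view belongs to the job. Of the things that look like the brass_rod, the largest one is meant.

How it is judged:
On the way, in this order (a step that is already met when the one before it is completed fails the run):
1. the brass blank has rolled about half a turn on the board (angle between brass_rod's own z axis and vertical above 2.2 rad and z of brass_rod in the frame of line_mid below 0.018 m), for 0.02 s.
2. it rolls on, to about two thirds of a turn (angle between brass_rod's own z axis and vertical below 2 rad and z of brass_rod in the frame of line_mid below 0.018 m), for 0.02 s.
3. the brass blank lies on the red line (y of brass_rod in the frame of line_mid between -0.007 and 0.007 m and z of brass_rod in the frame of line_mid below 0.018 m), for 0.2 s.
At the end, for the whole second after the job is handed in: The brass blank lies at rest on the board, centre within 7 mm sideways of the red line's centre line and 45 mm lengthwise of its middle, axis within 0.17 rad of the line; the steel blank within 12 mm and every other loose thing within 30 mm of where it was (all of step 3 and x of brass_rod in the frame of line_mid between -0.045 and 0.045 m and angle between the x axis of brass_rod and the x axis of line_mid, either way round below 0.17 rad and linear speed of brass_rod below 0.01 m/s and angular speed of brass_rod below 0.5 rad/s and distance of steel_rod from where it was at the start of the episode below 0.012 m and distance of each of loupe, jar, dish, screwdriver, brush, oil_cup, stone from where it was at the start of the episode below 0.03 m); the robot touches nothing.
It fails at once if the brass blank is lifted, stood up or carried (z of brass_rod in the frame of line_mid above 0.022 m or angle between brass_rod's own x axis and vertical below 1.3 rad).
It fails at once if the brass blank leaves the board (z of brass_rod in the frame of line_mid below 0.009 m).
It fails at once if the steel blank is moved (distance of steel_rod from where it was at the start of the episode above 0.012 m).
It fails at once if a bystander is moved (distance of any of loupe, jar, dish, screwdriver, brush, oil_cup, stone from where it was at the start of the episode above 0.03 m).
It also fails if it takes over 38 s, if anything falls off the work surface, if the arm or the gripper's body presses on something with over 40 N, if the wrist force passes 120 N, or if a joint passes its speed limit or range.

## Working session

There is one attempt and no reset: what is moved stays moved. The work goes in short steps, Python scripts to look and compute and a shell command to move; the robot and the scene stay as the last step left them, time stands still between calls to the robot, and variables do not carry over. Pictures are saved under pics/ and viewed, at most 10 in all, crops included, and the job is handed in when it is done.

```bash
mkdir -p pics
cat > h.py <<'E'
import numpy as np, cv2
from plant import ctrl, camera, ticket, trace
from scipy.spatial.transform import Rotation as R
def rot(o):
    o=np.array(o,float)
    return o if o.shape==(3,3) else (R.from_euler('xyz',o).as_matrix() if o.size==3 else R.from_quat(o).as_matrix())
def cloud(p,mask):
    v,u=np.nonzero(mask&(p["z_map"]>0)); z=p["z_map"][v,u]
    c=np.c_[(u-p["cx"])/p["fx"]*z,(v-p["cy"])/p["fy"]*z,z]
    return c@rot(p["orientation"]).T+np.array(p["eye"])
def save(p,n): cv2.imwrite(f"pics/{n}.png",p["image"][:,:,::-1])
E
python3 - <<'E'
from h import *
for n in ("scene","side"):
    p=camera(n); save(p,n+"0"); print(n,p["eye"],p["orientation"],p["fx"])
    for l in ("brass_rod","steel_rod","board"):
        for d in trace(p,l):
            c=cloud(p,d["pixels"]); 
            print(l,round(d["p"],2),d["extent"],len(c))
            if len(c)>20:
                m=np.median(c,0);w=np.linalg.svd((c-c.mean(0))[:,:2],full_matrices=False)[2]
                q=(c[:,:2]-m[:2])@w.T
                print("  med",m.round(4),"mean",c.mean(0).round(4),"ztop",np.percentile(c[:,2],95).round(4),"ax",w[0].round(3),"ext",np.ptp(q,axis=0).round(3))
print({k:np.round(v,4) for k,v in ctrl.get_state().items()})
E
```

```text
scene [ 1.85958036 -0.38073144  0.85905989] [-2.11810005  0.00743247  1.29575914] 578.2347649722238
brass_rod 0.7 [203.8, 297.1, 240.8, 304.4] 322
  med [ 0.6767 -0.3018  0.0116] mean [ 0.6746 -0.3016  0.01  ] ztop 0.0181 ax [-0.108 -0.994] ext [0.092 0.056]
brass_rod 0.54 [278.1, 247.7, 298.7, 278.0] 300
  med [ 0.5782 -0.1109  0.0233] mean [ 0.5779 -0.1103  0.021 ] ztop 0.0285 ax [0.995 0.096] ext [0.143 0.037]
brass_rod 0.51 [262.6, 214.0, 291.2, 230.7] 201
  med [ 0.3392 -0.0907  0.0101] mean [ 0.337  -0.0897  0.0085] ztop 0.0171 ax [ 0.417 -0.909] ext [0.104 0.057]
steel_rod 0.78 [356.6, 226.8, 385.1, 254.7] 293
  med [0.5397 0.1416 0.0217] mean [0.5373 0.1422 0.0201] ztop 0.0279 ax [0.974 0.229] ext [0.127 0.047]
board 0.96 [244.8, 225.9, 407.8, 294.7] 4936
  med [ 0.5566 -0.0095  0.0009] mean [ 0.5529 -0.0047  0.0009] ztop 0.0042 ax [ 0.138 -0.99 ] ext [0.428 0.215]
board 0.56 [359.7, 225.9, 386.4, 253.7] 301
  med [0.538  0.141  0.0217] mean [0.5356 0.1415 0.02  ] ztop 0.0278 ax [0.971 0.239] ext [0.127 0.027]
side [ 0.50210198 -0.62106031  0.81017841] [-2.46054383 -0.0095447
[... 678 characters left out ...]
47.4, 173.4, 372.9, 334.5] 11782
  med [ 0.5369 -0.0313  0.0049] mean [ 0.5384 -0.0212  0.005 ] ztop 0.0074 ax [ 0.138 -0.99 ] ext [0.427 0.203]
{'clock': np.float64(0.4), 'joint_positions': array([ 1.0325,  0.2067,  1.5417,  0.    ,  1.3935, -0.1505]), 'qvel': array([-0.0004, -0.0002, -0.0022,  0.    , -0.0001,  0.0003]), 'joint_torque': array([ 9.00000e-04, -3.70369e+01, -2.81262e+01,  6.99000e-02,
        3.04000e-02, -1.00000e-04]), 'ee_pos': array([0.2174, 0.5322, 0.2053]), 'tcp_rot': array([-3.1412e+00, -1.0000e-04,  2.7538e+00]), 'ft_force': array([-1.3766, -0.9232, -0.0218]), 'ft_torque': array([-0.0346,  0.0225,  0.0052]), 'grasp_force': np.float64(0.0), 'width': np.float64(0.0941)}
```

Run:
```python
from h import *
for n in ("scene","side"):
    p=camera(n); im=p["image"].astype(int)
    b=max(trace(p,"board"),key=lambda d:d["p"])["pixels"]
    b=cv2.morphologyEx(b.astype(np.uint8),cv2.MORPH_CLOSE,np.ones((15,15)))>0
    m=b&(im[:,:,0]>1.6*im[:,:,1])&(im[:,:,0]>2*im[:,:,2]*0.9)
    k,l,s,_=cv2.connectedComponentsWithStats(m.astype(np.uint8))
    i=1+np.argmax(s[1:,4]); c=cloud(p,l==i); w=np.linalg.svd((c-c.mean(0))[:,:2],full_matrices=False)[2]
    print(n,s[i],c.mean(0).round(4),w[0].round(3),np.ptp((c-c.mean(0))[:,:2]@w.T,axis=0).round(3))
a=cv2.imread("pics/side0.png")[120:440,130:480]
cv2.imwrite("pics/c1.png",cv2.resize(a,(656,600),interpolation=cv2.INTER_CUBIC))
```

```text
scene [321 237  30  31 154] [0.539  0.0359 0.0012] [0.99  0.139] [0.18  0.016]
side [260 227  77  18 324] [0.5314 0.0364 0.0051] [-0.99  -0.141] [0.179 0.017]
```

View pics/c1.png

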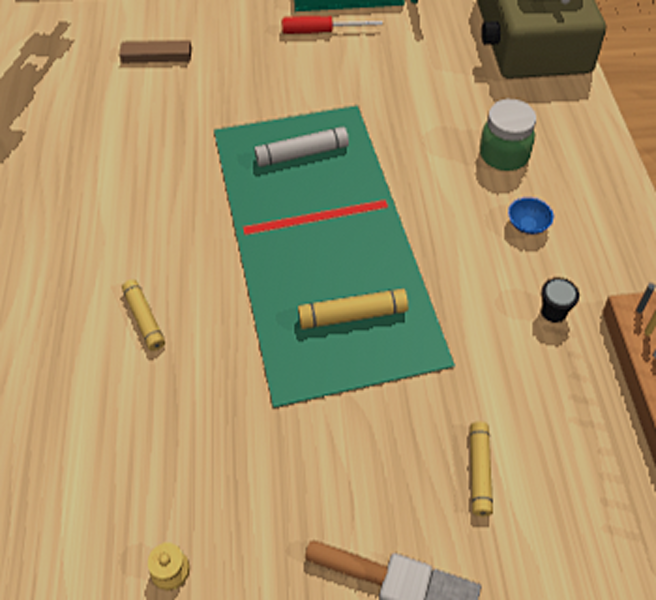

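View pics/scene0.png

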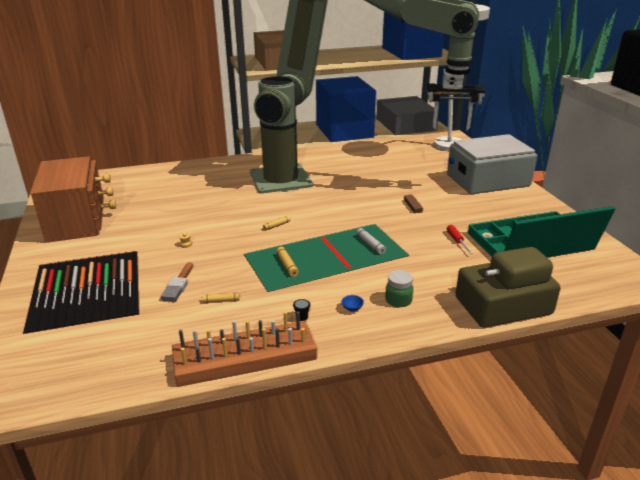

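The brass rod lies on the near (−y) side of the board. It is at crop pixel ~(353,309), about 153 mm from the red line at ~(315,217), and the two other brass rods are off-board decoys. I'll move above and behind the rod, turned parallel to the line.

```bash
python3 -m crank '[{"spin":0.149,"gripper":70},{"spin":0.149},{"spin":0.149},{"spin":0.149},{"spin":0.149},{"spin":0.149},{"spin":0.149}]'
python3 -m crank '[{"x":-0.92,"y":0.32},{"x":-0.92,"y":0.32},{"x":-0.92,"y":0.32},{"x":-0.92,"y":0.32},{"x":-0.92,"y":0.32},{"x":-0.92,"y":0.32},{"x":-0.92,"y":0.32},{"x":-0.92,"y":0.32},{"x":-0.92,"y":0.32},{"x":-0.92,"y":0.32}]'
python3 -m crank '[{"x":-0.92,"y":0.32},{"x":-0.92,"y":0.32},{"x":-0.92,"y":0.32},{"x":-0.92,"y":0.32},{"x":-0.92,"y":0.32},{"x":-0.92,"y":0.32},{"x":-0.92,"y":0.32},{"x":-0.92,"y":0.32},{"x":-0.92,"y":0.32},{"x":-0.92,"y":0.32}]'
python3 -m crank '[{"x":0},{"x":0}]'
cat >> h.py <<'E'
def wrist(n=None):
    s=ctrl.get_state(); p=camera("wrist")
    if n: save(p,n)
    T=np.eye(4);T[:3,:3]=rot(s["tcp_rot"]);T[:3,3]=s["ee_pos"];T=T@np.array(p["mount"])
    return p,T,s
def on_plane(p,T,uv,z):
    d=(np.atleast_2d(uv)-[p["cx"],p["cy"]]).astype(float); d/=[p["fx"],p["fy"]]
    th=np.linalg.norm(d,axis=1); k=np.sinc(th/np.pi)
    r=np.c_[d*k[:,None],np.cos(th)]@T[:3,:3].T
    return T[:3,3]+r*((z-T[2,3])/r[:,2])[:,None]
def wcloud(p,T,mask):
    v,u=np.nonzero(mask&(p["z_map"]>0)); d=np.c_[(u-p["cx"])/p["fx"],(v-p["cy"])/p["fy"]]
    th=np.linalg.norm(d,axis=1); r=np.c_[d*np.sinc(th/np.pi)[:,None],np.cos(th)]
    r*=(p["z_map"][v,u]/r[:,2])[:,None]
    return r@T[:3,:3].T+T[:3,3]
def pca(c):
    w=np.linalg.svd((c-c.mean(0))[:,:2],full_matrices=False)[2]; w[0]*=np.sign(w[0,0]); w[1]=[-w[0,1],w[0,0]]
    q=(c-c.mean(0))[:,:2]@w.T; mid=c.mean(0)[:2]+((q.max(0)+q.min(0))/2)@w
    return dict(mean=c.mean(0).round(4),mid=mid.round(4),ax=w[0].round(3),ext=np.ptp(q,axis=0).round(3),ztop=np.percentile(c[:,2],95).round(4))
def measure(n=None):
    p,T,s=wrist(n); im=p["image"].astype(int)
    print("tcp",s["ee_pos"].round(4),np.round(s["tcp_rot"],3),"clock",s["clock"])
    for d in trace(p,"brass_rod"):
        c=wcloud(p,T,d["pixels"]); print("rod",round(d["p"],2),np.round(d["extent"]),len(c), pca(c[c[:,2]>c[:,2].max()-.008]) if len(c)>50 else "")
    m=(im[:,:,0]>1.6*im[:,:,1])&(im[:,:,0]>1.8*im[:,:,2])
    k,l,st,_=cv2.connectedComponentsWithStats(m.astype(np.uint8))
    for i in range(1,k):
        if st[i,4]>150: print("red",st[i],pca(wcloud(p,T,l==i)))
E
python3 -c "
from h import *
measure('w1')"
```

```text
tcp [0.2174 0.5323 0.2055] [3.142 0.    2.754] clock 0.6$[0]: bad value
$[0]: bad value
$[0]: bad value
$[0]: bad value
```

View pics/w1.png

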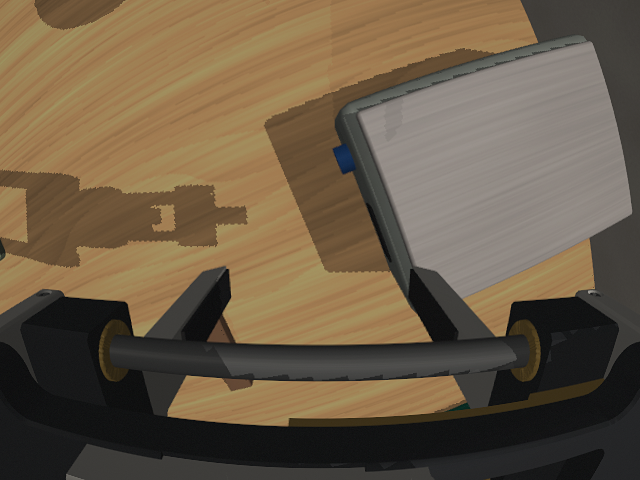

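The arm did not move: every row needs all five keys. The picture shows the fingers, a guide bar across them and the grey box at the top right. The camera sees to one side of the tool.

```bash
python3 -m crank '[{"x":0,"y":0,"z":0,"spin":0.149,"gripper":70},{"x":0,"y":0,"z":0,"spin":0.149,"gripper":70},{"x":0,"y":0,"z":0,"spin":0.149,"gripper":70},{"x":0,"y":0,"z":0,"spin":0.149,"gripper":70},{"x":0,"y":0,"z":0,"spin":0.149,"gripper":70},{"x":0,"y":0,"z":0,"spin":0.149,"gripper":70},{"x":0,"y":0,"z":0,"spin":0.149,"gripper":70}]'
python3 -m crank '[{"x":-0.92,"y":0.32,"z":0,"spin":0,"gripper":70},{"x":-0.92,"y":0.32,"z":0,"spin":0,"gripper":70},{"x":-0.92,"y":0.32,"z":0,"spin":0,"gripper":70},{"x":-0.92,"y":0.32,"z":0,"spin":0,"gripper":70},{"x":-0.92,"y":0.32,"z":0,"spin":0,"gripper":70},{"x":-0.92,"y":0.32,"z":0,"spin":0,"gripper":70},{"x":-0.92,"y":0.32,"z":0,"spin":0,"gripper":70},{"x":-0.92,"y":0.32,"z":0,"spin":0,"gripper":70},{"x":-0.92,"y":0.32,"z":0,"spin":0,"gripper":70},{"x":-0.92,"y":0.32,"z":0,"spin":0,"gripper":70}]'
python3 -m crank '[{"x":-0.92,"y":0.32,"z":0,"spin":0,"gripper":70},{"x":-0.92,"y":0.32,"z":0,"spin":0,"gripper":70},{"x":-0.92,"y":0.32,"z":0,"spin":0,"gripper":70},{"x":-0.92,"y":0.32,"z":0,"spin":0,"gripper":70},{"x":-0.92,"y":0.32,"z":0,"spin":0,"gripper":70},{"x":-0.92,"y":0.32,"z":0,"spin":0,"gripper":70},{"x":-0.92,"y":0.32,"z":0,"spin":0,"gripper":70},{"x":-0.92,"y":0.32,"z":0,"spin":0,"gripper":70},{"x":-0.92,"y":0.32,"z":0,"spin":0,"gripper":70},{"x":-0.92,"y":0.32,"z":0,"spin":0,"gripper":70}]'
python3 -m crank '[{"x":0,"y":0,"z":0,"spin":0,"gripper":70},{"x":0,"y":0,"z":0,"spin":0,"gripper":70}]'
python3 -c "
from h import *
measure('w2')"
```

```text
clock: 1.4
ee_pos: [0.2174, 0.5323, 0.2055]
tcp_rot: [3.142, -0.0, 1.705]
ft_force: [0.6, 0.1, -0.2]
width: 0.0701
grasp_force: 0.0
clock: 2.4
ee_pos: [0.3961, 0.1843, 0.2058]
tcp_rot: [3.141, -0.0, 1.711]
ft_force: [0.6, 1.0, -0.3]
width: 0.0698
grasp_force: 0.0
clock: 3.4
ee_pos: [0.5742, -0.1623, 0.2055]
tcp_rot: [3.141, -0.0, 1.711]
ft_force: [0.2, -0.0, -0.6]
width: 0.0702
grasp_force: 0.0
clock: 3.6
ee_pos: [0.5735, -0.1613, 0.205]
tcp_rot: [-3.141, -0.001, 1.709]
ft_force: [-0.5, 0.0, 0.0]
width: 0.0701
grasp_force: 0.0
tcp [ 0.5735 -0.1613  0.205 ] [-3.141e+00 -1.000e-03  1.709e+00] clock 3.6
rod 0.73 [ 95.  83. 131. 164.] 1352 {'mean': array([ 0.3339, -0.0864,  0.017 ]), 'mid': array([ 0.3323, -0.0862]), 'ax': array([ 0.377, -0.926]), 'ext': array([0.09 , 0.019]), 'ztop': np.float64(0.0192)}
rod 0.67 [254. 150. 378. 178.] 3043 {'mean': array([ 0.5637, -0.1074,  0.0277]), 'mid': array([ 0.5637, -0.1074]), 'ax': array([0.996, 0.092]), 'ext': array([0.119, 0.023]), 'ztop': np.float64(0.03)}
red [ 223   17  173   16 1827] {'mean': array([0.5351, 0.0385, 0.004 ]), 'mid': array([0.5348, 0.0385]), 'ax': array([0.99, 0.14]), 'ext': array([0.18 , 0.013]), 'ztop': np.float64(0.0054)}
```

View pics/w2.png

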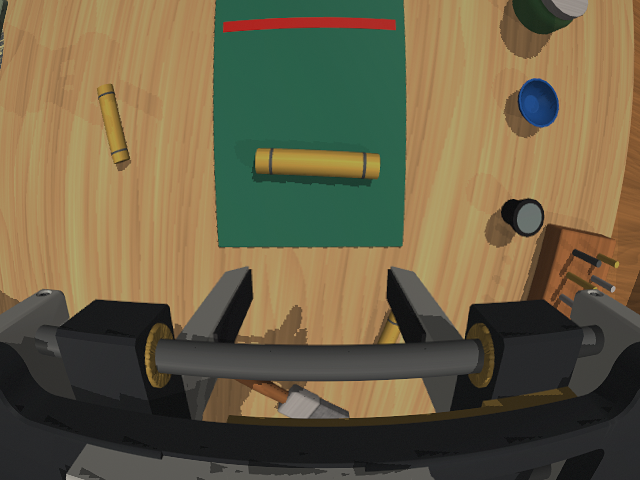

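The wrist view shows the rod at pixel ~(316,164), squarely ahead of the fingers, with the red line at (310,25). The rod has 148 mm to roll and is 8 mm off lengthwise. Next I descend and push slowly.

```bash
python3 -m crank '[{"x":0,"y":0,"z":0.8,"spin":0,"gripper":70},{"x":0,"y":0,"z":0.8,"spin":0,"gripper":70},{"x":0,"y":0,"z":0.8,"spin":0,"gripper":70},{"x":0,"y":0,"z":0.8,"spin":0,"gripper":70},{"x":0,"y":0,"z":0.8,"spin":0,"gripper":70},{"x":0,"y":0,"z":0.4,"spin":0,"gripper":70},{"x":0,"y":0,"z":0.35,"spin":0,"gripper":70},{"x":0,"y":0,"z":0,"spin":0,"gripper":70}]'
python3 -m crank '[{"x":0.1,"y":0,"z":0,"spin":0,"gripper":70},{"x":0.1,"y":0,"z":0,"spin":0,"gripper":70},{"x":0.1,"y":0,"z":0,"spin":0,"gripper":70},{"x":0.1,"y":0,"z":0,"spin":0,"gripper":70},{"x":0.1,"y":0,"z":0,"spin":0,"gripper":70},{"x":0.1,"y":0,"z":0,"spin":0,"gripper":70},{"x":0.1,"y":0,"z":0,"spin":0,"gripper":70},{"x":0.1,"y":0,"z":0,"spin":0,"gripper":70},{"x":0.1,"y":0,"z":0,"spin":0,"gripper":70},{"x":0.1,"y":0,"z":0,"spin":0,"gripper":70}]'
python3 -m crank '[{"x":0.1,"y":0,"z":0,"spin":0,"gripper":70},{"x":0.1,"y":0,"z":0,"spin":0,"gripper":70},{"x":0.1,"y":0,"z":0,"spin":0,"gripper":70},{"x":0.1,"y":0,"z":0,"spin":0,"gripper":70},{"x":0.1,"y":0,"z":0,"spin":0,"gripper":70},{"x":0.1,"y":0,"z":0,"spin":0,"gripper":70},{"x":0.1,"y":0,"z":0,"spin":0,"gripper":70},{"x":0.1,"y":0,"z":0,"spin":0,"gripper":70},{"x":0.05,"y":0,"z":0,"spin":0,"gripper":70},{"x":0.02,"y":0,"z":0,"spin":0,"gripper":70}]'
python3 -m crank '[{"x":0,"y":0,"z":0,"spin":0,"gripper":70},{"x":0,"y":0,"z":0,"spin":0,"gripper":70},{"x":0,"y":0,"z":0,"spin":0,"gripper":70}]'
python3 -c "
from h import *
measure('w3')"
```

```text
clock: 4.5
ee_pos: [0.5725, -0.1597, 0.0142]
tcp_rot: [-3.139, -0.002, 1.712]
ft_force: [-0.9, 0.4, 0.1]
width: 0.07
grasp_force: 0.0
clock: 5.5
ee_pos: [0.568, -0.1209, 0.0155]
tcp_rot: [3.142, 0.0, 1.711]
ft_force: [0.4, -1.1, 0.9]
width: 0.0701
grasp_force: 0.2
clock: 6.5
ee_pos: [0.563, -0.0862, 0.0153]
tcp_rot: [-3.141, -0.0, 1.711]
ft_force: [-0.8, -0.1, -0.4]
width: 0.0698
grasp_force: 0.0
clock: 6.8
ee_pos: [0.5632, -0.0868, 0.0154]
tcp_rot: [-3.142, 0.0, 1.711]
ft_force: [-0.2, 0.6, 0.7]
width: 0.07
grasp_force: 0.0
tcp [ 0.5632 -0.0868  0.0154] [-3.142  0.     1.711] clock 6.8
rod 0.65 [195. 205. 444. 263.] 12676 {'mean': array([ 0.5591, -0.0598,  0.0276]), 'mid': array([ 0.5592, -0.0607]), 'ax': array([0.995, 0.098]), 'ext': array([0.12 , 0.023]), 'ztop': np.float64(0.0298)}
rod 0.61 [  0. 213.  23. 289.] 855 {'mean': array([ 0.3499, -0.1148,  0.0152]), 'mid': array([ 0.3475, -0.1102]), 'ax': array([ 0.203, -0.979]), 'ext': array([0.034, 0.014]), 'ztop': np.float64(0.0186)}
red [ 136   26  331   37 7010] {'mean': array([0.5362, 0.0386, 0.004 ]), 'mid': array([0.5343, 0.0384]), 'ax': array([0.99, 0.14]), 'ext': array([0.181, 0.013]), 'ztop': np.float64(0.0052)}
```

View pics/w3.png

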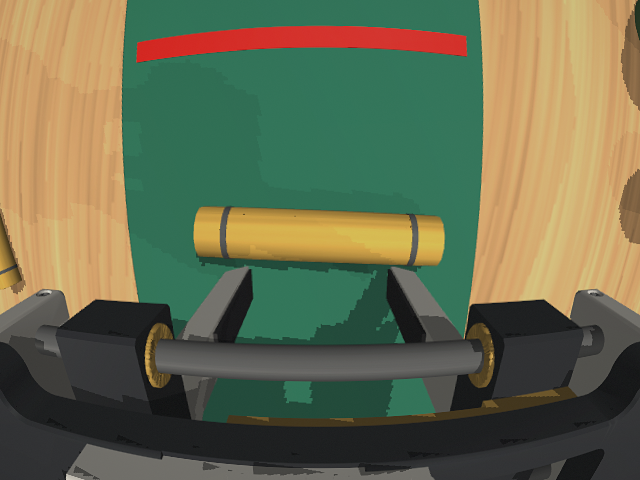

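The rod rolls ahead with a coast of about 6 mm and now lies at pixel ~(319,236), still nearly parallel, about 101 mm short of the line. I keep pushing, tapering the speed.

```bash
python3 -m crank '[{"x":0.1,"y":0,"z":0,"spin":0,"gripper":70},{"x":0.1,"y":0,"z":0,"spin":0,"gripper":70},{"x":0.1,"y":0,"z":0,"spin":0,"gripper":70},{"x":0.1,"y":0,"z":0,"spin":0,"gripper":70},{"x":0.1,"y":0,"z":0,"spin":0,"gripper":70},{"x":0.1,"y":0,"z":0,"spin":0,"gripper":70},{"x":0.1,"y":0,"z":0,"spin":0,"gripper":70},{"x":0.1,"y":0,"z":0,"spin":0,"gripper":70},{"x":0.1,"y":0,"z":0,"spin":0,"gripper":70},{"x":0.1,"y":0,"z":0,"spin":0,"gripper":70}]'
python3 -m crank '[{"x":0.1,"y":0,"z":0,"spin":0,"gripper":70},{"x":0.1,"y":0,"z":0,"spin":0,"gripper":70},{"x":0.1,"y":0,"z":0,"spin":0,"gripper":70},{"x":0.1,"y":0,"z":0,"spin":0,"gripper":70},{"x":0.1,"y":0,"z":0,"spin":0,"gripper":70},{"x":0.1,"y":0,"z":0,"spin":0,"gripper":70},{"x":0.1,"y":0,"z":0,"spin":0,"gripper":70},{"x":0.05,"y":0,"z":0,"spin":0,"gripper":70},{"x":0.025,"y":0,"z":0,"spin":0,"gripper":70},{"x":0.025,"y":0,"z":0,"spin":0,"gripper":70}]'
python3 -m crank '[{"x":0.025,"y":0,"z":0,"spin":0,"gripper":70},{"x":0.025,"y":0,"z":0,"spin":0,"gripper":70},{"x":0.025,"y":0,"z":0,"spin":0,"gripper":70},{"x":0.025,"y":0,"z":0,"spin":0,"gripper":70},{"x":0.025,"y":0,"z":0,"spin":0,"gripper":70},{"x":0.025,"y":0,"z":0,"spin":0,"gripper":70},{"x":0.025,"y":0,"z":0,"spin":0,"gripper":70},{"x":0.025,"y":0,"z":0,"spin":0,"gripper":70},{"x":0,"y":0,"z":0,"spin":0,"gripper":70},{"x":0,"y":0,"z":0,"spin":0,"gripper":70}]'
cat >> h.py <<'E'
def rel(q):
    a=np.array(q)[:2]-[0.535,0.0385]; return (a@[[.99,-.14],[.14,.99]]).round(4)
E
python3 - <<'E'
from h import *
measure()
p,T,s=wrist()
for d in trace(p,"brass_rod")[:1]:
    c=wcloud(p,T,d["pixels"]);c=c[c[:,2]>.02];print("rod rel l,n",rel(pca(c)["mean"]),"tcp",rel(s["ee_pos"]))
E
```

```text
clock: 7.9
ee_pos: [0.5576, -0.0468, 0.0154]
tcp_rot: [-3.142, -0.0, 1.711]
ft_force: [0.9, -0.7, 0.9]
width: 0.0699
grasp_force: 0.3
clock: 8.9
ee_pos: [0.5531, -0.0153, 0.0154]
tcp_rot: [-3.141, -0.0, 1.711]
ft_force: [-0.0, -0.3, 0.1]
width: 0.07
grasp_force: 0.0
clock: 9.9
ee_pos: [0.5519, -0.0073, 0.0153]
tcp_rot: [-3.141, -0.0, 1.711]
ft_force: [0.4, -0.3, 0.7]
width: 0.0699
grasp_force: 0.0
tcp [ 0.5519 -0.0073  0.0153] [-3.141 -0.     1.711] clock 9.9
rod 0.77 [196. 209. 451. 269.] 12890 {'mean': array([0.5503, 0.0182, 0.0277]), 'mid': array([0.5506, 0.0173]), 'ax': array([0.994, 0.108]), 'ext': array([0.12 , 0.023]), 'ztop': np.float64(0.0299)}
rod 0.55 [  0. 270.  15. 314.] 390 {'mean': array([0.4688, 0.0161, 0.1321]), 'mid': array([0.4688, 0.0161]), 'ax': array([0.86 , 0.511]), 'ext': array([0.002, 0.   ]), 'ztop': np.float64(0.1334)}
red [ 138  178  328   26 7492] {'mean': array([0.5361, 0.0387, 0.004 ]), 'mid': array([0.5343, 0.0383]), 'ax': array([0.99, 0.14]), 'ext': array([0.181, 0.012]), 'ztop': np.float64(0.0051)}
rod rel l,n [-0.0699 -0.0135] tcp [ 0.0103 -0.0478]
```

```bash
python3 -m crank '[{"x":0.03,"y":0,"z":0,"spin":0,"gripper":70},{"x":0.03,"y":0,"z":0,"spin":0,"gripper":70},{"x":0.03,"y":0,"z":0,"spin":0,"gripper":70},{"x":0.03,"y":0,"z":0,"spin":0,"gripper":70},{"x":0.03,"y":0,"z":0,"spin":0,"gripper":70},{"x":0.03,"y":0,"z":0,"spin":0,"gripper":70},{"x":0.03,"y":0,"z":0,"spin":0,"gripper":70},{"x":0.03,"y":0,"z":0,"spin":0,"gripper":70},{"x":0.03,"y":0,"z":0,"spin":0,"gripper":70},{"x":0.03,"y":0,"z":0,"spin":0,"gripper":70}]'
python3 -m crank '[{"x":0.03,"y":0,"z":0,"spin":0,"gripper":70},{"x":0.03,"y":0,"z":0,"spin":0,"gripper":70},{"x":0.03,"y":0,"z":0,"spin":0,"gripper":70},{"x":0.03,"y":0,"z":0,"spin":0,"gripper":70},{"x":0.03,"y":0,"z":0,"spin":0,"gripper":70},{"x":0.03,"y":0,"z":0,"spin":0,"gripper":70},{"x":0.03,"y":0,"z":0,"spin":0,"gripper":70},{"x":0.02,"y":0,"z":0,"spin":0,"gripper":70},{"x":0.02,"y":0,"z":0,"spin":0,"gripper":70},{"x":0.02,"y":0,"z":0,"spin":0,"gripper":70}]'
python3 -m crank '[{"x":0,"y":0,"z":0,"spin":0,"gripper":70},{"x":0,"y":0,"z":0,"spin":0,"gripper":70},{"x":0,"y":0,"z":0,"spin":0,"gripper":70}]'
python3 - <<'E'
from h import *
measure('w4')
print("tcp",rel(ctrl.get_state()["ee_pos"]))
E
```

```text
clock: 11.1
ee_pos: [0.5503, 0.0045, 0.0154]
tcp_rot: [-3.142, 0.0, 1.711]
ft_force: [0.2, -0.9, -0.2]
width: 0.0699
grasp_force: 0.2
clock: 12.1
ee_pos: [0.5489, 0.0151, 0.0154]
tcp_rot: [3.142, 0.0, 1.711]
ft_force: [-0.1, -0.9, 0.6]
width: 0.0698
grasp_force: 0.2
clock: 12.4
ee_pos: [0.5487, 0.0152, 0.0153]
tcp_rot: [-3.141, -0.0, 1.711]
ft_force: [0.9, -0.1, 0.3]
width: 0.0704
grasp_force: 0.0
tcp [0.5487 0.0152 0.0153] [-3.141 -0.     1.711] clock 12.4
rod 0.86 [204. 209. 449. 267.] 12391 {'mean': array([0.5476, 0.0407, 0.0277]), 'mid': array([0.548 , 0.0403]), 'ax': array([0.994, 0.106]), 'ext': array([0.12 , 0.024]), 'ztop': np.float64(0.0299)}
rod 0.41 [  0. 297.  11. 315.] 130 {'mean': array([ 0.3232, -0.0445,  0.0118]), 'mid': array([ 0.3218, -0.0449]), 'ax': array([ 0.362, -0.932]), 'ext': array([0.008, 0.007]), 'ztop': np.float64(0.0154)}
red [ 141  222   61   22 1258] {'mean': array([0.4638, 0.0285, 0.004 ]), 'mid': array([0.4669, 0.0288]), 'ax': array([0.986, 0.166]), 'ext': array([0.045, 0.013]), 'ztop': np.float64(0.0049)}
red [446 222  18  21 289] {'mean': array([0.6191, 0.051 , 0.0044]), 'mid': array([0.6166, 0.0523]), 'ax': array([ 0.514, -0.858]), 'ext': array([0.019, 0.016]), 'ztop': np.float64(0.0052)}
tcp [ 0.0104 -0.0251]
```

View pics/w4.png

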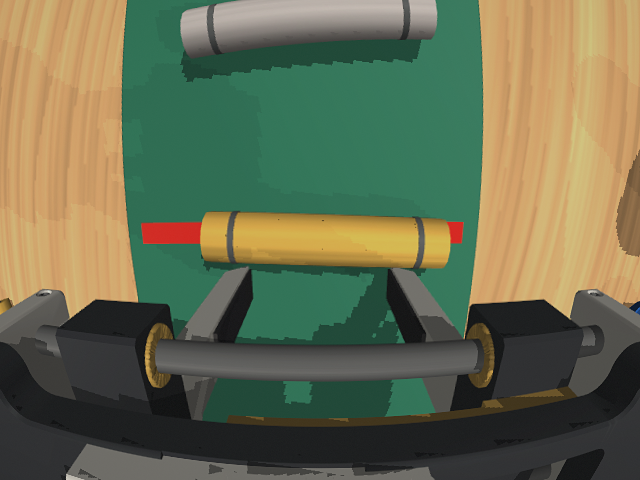

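The rod lies on the line, with the stripe showing at both ends at (170,233) and (455,233). I back off, rise and verify.

```bash
python3 -m crank '[{"x":-0.3,"y":0,"z":0,"spin":0,"gripper":70},{"x":-0.6,"y":0,"z":0,"spin":0,"gripper":70},{"x":-0.6,"y":0,"z":0,"spin":0,"gripper":70},{"x":0,"y":0,"z":-0.8,"spin":0,"gripper":70},{"x":0,"y":0,"z":-0.8,"spin":0,"gripper":70},{"x":0,"y":0,"z":-0.8,"spin":0,"gripper":70},{"x":0,"y":0,"z":-0.8,"spin":0,"gripper":70},{"x":0,"y":0,"z":-0.8,"spin":0,"gripper":70},{"x":0,"y":0,"z":0,"spin":0,"gripper":70},{"x":0,"y":0,"z":0,"spin":0,"gripper":70}]'
python3 - <<'E'
from h import *
measure('w5')
p=camera("side")
for d in trace(p,"brass_rod"):
    c=cloud(p,d["pixels"]);print(round(d["p"],2),c.mean(0).round(4),rel(c.mean(0)))
E
```

```text
clock: 13.5
ee_pos: [0.5577, -0.0451, 0.176]
tcp_rot: [3.14, 0.001, 1.71]
ft_force: [-0.1, -0.3, -1.1]
width: 0.0699
grasp_force: 0.0
tcp [ 0.5577 -0.0451  0.176 ] [3.14e+00 1.00e-03 1.71e+00] clock 13.5
rod 0.64 [ 82. 189. 126. 274.] 1397 {'mean': array([ 0.3343, -0.085 ,  0.0168]), 'mid': array([ 0.3327, -0.0855]), 'ax': array([ 0.376, -0.927]), 'ext': array([0.09 , 0.017]), 'ztop': np.float64(0.0192)}
rod 0.56 [258. 115. 390. 146.] 3634 {'mean': array([0.5487, 0.0394, 0.0278]), 'mid': array([0.5488, 0.0396]), 'ax': array([0.994, 0.107]), 'ext': array([0.119, 0.022]), 'ztop': np.float64(0.0301)}
rod 0.56 [383. 405. 403. 415.] 207 {'mean': array([ 0.5685, -0.0239,  0.2992]), 'mid': array([ 0.5685, -0.024 ]), 'ax': array([ 0.937, -0.35 ]), 'ext': array([0.002, 0.001]), 'ztop': np.float64(0.2999)}
red [213 125  41  15 526] {'mean': array([0.4654, 0.0287, 0.0039]), 'mid': array([0.465 , 0.0285]), 'ax': array([0.989, 0.147]), 'ext': array([0.04 , 0.012]), 'ztop': np.float64(0.005)}
0.97 [ 0.6663 -0.3069  0.0179] [ 0.0816 -0.3603]
0.94 [ 0.3319 -0.0931  0.0187] [-0.2195 -0.1018]
0.92 [0.5486 0.0348 0.0237] [ 0.0129 -0.0056]
```

View pics/w5.png

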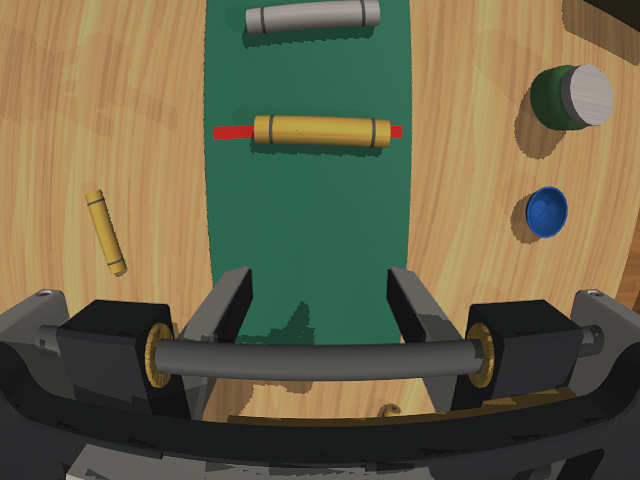

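The rod measures within about 1 mm of the line and 14 mm lengthwise, skewed 0.03 rad. It is at rest and the gripper is clear.

```bash
python3 -c "
from plant import ticket
print(ticket.sign_off())"
```

```text
the job is handed in; nothing more can be done
None
```

The brass blank was rolled onto the red line and the job is handed in, at about 13.6 s on the clock; no verdict came back. It lies about 1 mm from the line's centre, 14 mm lengthwise of its middle and 0.03 rad off parallel. The gripper is clear, and I steered clear of the steel blank and bystanders but did not re-measure their positions.

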